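# Eject the spent cartridge

### The job

The orange-capped cartridge in the two-bay analyser dock is spent. Press it down until its push-to-release latch lets go and it springs up, then pull it out and stand it upright in the metal tray, leaving the blue-capped cartridge latched in its bay.

Things in the scene. Friction and masses are not known exactly. Their poses are not given: they have to be found in the camera images.
- orange_cartridge: spent cartridge: upright white block 30 (x) x 40 (y) x 74 (z) mm, 0.12 kg, its top 28 mm an orange cap with a round white push mark on top. Origin at the centre of its underside, z up. Once released it stays raised, 26 mm above its latched height (top 38 mm above the dock's top), and lifts out freely; grip it across x, by the 30 mm width
- blue_cartridge: the same cartridge with a blue cap, in the other bay; to be left latched. Which bay holds which varies. Any latched cartridge cannot be pulled out; pressed straight down on its top it yields against a spring (about 10 N), lets go after about 5 mm and meets a firm stop at 8 mm; press to that stop. It springs up as the pusher rises, within about 0.5 s
- dock: fixed grey two-bay dock, a box 110 (x) x 190 (y) x 84 (z) mm, origin at the centre of its underside; the bays are rectangular wells open at the top, centred at y = +40 and -40 mm, square with the dock. A latched cartridge's origin is 22 mm above the dock's origin, its top 12 mm above the dock's top
- tray: fixed open pale aluminium tray, 130 (x) x 150 (y) mm outside and 28 mm high, walls and floor 4 mm thick; origin at the centre of its underside
There are look-alikes about, which are no part of the job. What is shaped like the orange_cartridge but green is not meant.

How it is judged:
On the way, in this order (a step that is already met when the one before it is completed fails the run):
1. the orange-capped cartridge is pressed in at least 3 mm below its latched height (z of orange_cartridge in the frame of dock below 0.019 m), for 0.02 s.
2. the orange-capped cartridge has sprung up at least 20 mm above its latched height (z of orange_cartridge in the frame of dock above 0.042 m), for 0.1 s.
At the end, for the whole second after the job is handed in: the orange-capped cartridge stands at rest on the tray's floor, anywhere between its walls, upright within 10 degrees; the blue-capped cartridge is within 6 mm of where it began, still latched (x of orange_cartridge in the frame of tray between -0.055 and 0.055 m and y of orange_cartridge in the frame of tray between -0.065 and 0.065 m and z of orange_cartridge in the frame of tray below 0.01 m and angle between orange_cartridge's own z axis and vertical below 0.17 rad and linear speed of orange_cartridge below 0.02 m/s and distance of blue_cartridge from where it was at the start of the episode below 0.006 m); the robot touches nothing.
It fails at once if the blue-capped cartridge is moved more than 6 mm (pressed in, released or pulled out) (distance of blue_cartridge from where it was at the start of the episode above 0.006 m).
It also fails if it takes over 45 s, if anything falls off the work surface, if the arm or the gripper's body presses on something with over 40 N, if the wrist force passes 120 N, or if a joint passes its speed limit or range.

### The arm

A 6-joint arm with a two-finger parallel gripper is mounted at the origin on a cart in front of the work surface, level with it; the furniture and walls round the work are solid. World frame = base frame: x ahead of the robot, y to its left, z up, the work surface at z = 0. Lengths are in m, angles in rad, forces in N, time in s.
With the tool pointing down it reaches from about 0.35 to 0.775 m from the base axis. Payload 7.3 kg.
Tool frame: the origin (TCP) lies between the finger pads; the fingertips stand 17 mm ahead of it and the grasp point (between the pads) lies 2 mm behind it; z points along the fingers, y is the direction in which the jaws open and shut (so a half turn about z gives the same grasp; the last joint's range is limited). The gripper opens to 92 mm and grips with 3 to 60 N. Pads are 19 mm wide; open, the fingers measure 130 mm over their backs; the gripper's body (75 mm by 190 mm) begins 47 mm behind the grasp point.
Start: joints at [1.104, 0.342, 1.524, -0, 1.275, -0.146], TCP at [0.166, 0.498, 0.244] pointing down, gripper open.
Joint ranges: [-2.53, 2.53], [-0.77, 2.02], [0.04, 2.7], [-1, 4.14], [0.28, 2.66], [-3.11, 3.11]. Speed limits (rad/s): [2.57, 2.57, 3.14, 3.14, 3.14, 3.14].

### API

Orientations are given as [roll, pitch, yaw] about the fixed x, y, z axes, in that order (R = Rz(yaw) Ry(pitch) Rx(roll)).
In Python, from cell import sensors, vision, hand_in gives the robot as it stands.
- The arm moves only by the tool step_arm, never from a script. Its argument "series" is a list of rows, each a list of 5 numbers: the opening, from 0 (shut) to 1 (fully open), then the shift along the world's x, y, z each as a share of 25 mm, from -1 to 1, then the turn about the world's z as a share of 0.08 rad, from -1 to 1. A call has 1 to 12 rows; each row shifts and turns the commanded pose from where the row before left it; what a row does not reach is not made up. A row lasts 1/10 s, in which the tool goes at most 50 mm and 8.59 degrees, less where a joint would pass 70% of its speed; a pose out of reach is approached as far as the arm can. A call with a number of a shift or a turn outside -1 to 1 is refused whole. A call with a gripper value outside its range is refused whole. The fingers move at their own pace and stop on an object; "squeeze" is the grip in N (left out, the last holds). Time passes only in rows, so rows that do not move let the fingers close. It gives the time, the measured TCP pose, the force and the opening at its end, in the units of the state.
- sensors.observe(): the state, without advancing time (a new reading comes with each control period).
- vision.read_camera(name): name is "side" or "top" or "wrist"; returns a dict with "pixels" (400x640x3 uint8, blue, green, red), "range_z" (400x640 float32, m along the optical axis (not along the pixel's ray), 0 where there is no reading), "camera_matrix" (3x3 intrinsics, pixels), "pose" (4x4, takes a point from camera to world coordinates). Camera axes: x right, y down, z forward; pixel columns grow to the right and rows downward; lengths in m; the calibration is good to about 2 mm. A picture is of the moment at which its call begins.
- hand_in(): hands the job in, once; it reports no verdict.
The state is a dict: "time": time; "qpos": joint angles; "qvel": joint speeds; "joint_efforts": joint torques, N m; "tool_pos": TCP position; "tool_rot": TCP orientation; "contact_force": force on the tool from outside, world axes, zero at the start; "torque": the same for the moment, N m; "opening": finger opening in m.
Only numpy, scipy, OpenCV 4.12 (cv2) and the standard library are available. Lean on these libraries where they do the work, as an engineer would, in place of code of your own. Each camera call takes 0.05 s, during which the arm holds its last target.

## Working session

There is one attempt and no reset: what is moved stays moved. The work goes in short steps, Python scripts to look and compute and a tool call to move; the robot and the scene stay as the last step left them, time stands still between calls to the robot, and variables do not carry over. Pictures are saved under pics/ and viewed, and the job is handed in when it is done.

Besides the shell and the picture viewer there is one more tool, called in YAML: its name, and indented under it one key for each argument. step_arm: Moves the arm, as the interface text tells. Its arguments: {"type":"object","properties":{"series":{"type":"array","items":{"type":"array","items":{"type":"number","minimum":-1,"maximum":1}}},"squeeze":{"type":"number"}},"required":["series"]}

```bash
mkdir -p pics; python3 - <<'E'
from cell import sensors, vision
import cv2,numpy as np,pickle
s=sensors.observe();print(s)
d={}
for n in("top","side"):
    r=vision.read_camera(n);d[n]=r;cv2.imwrite(f"pics/{n}0.png",r["pixels"]);print(n,r["camera_matrix"],r["pose"].round(3))
pickle.dump(d,open("d0.pkl","wb"))
E
```

```text
{'time': 0.0, 'qpos': array([ 1.10400022e+00,  3.42693674e-01,  1.52500228e+00,  6.73778873e-06,
        1.27542595e+00, -1.45981273e-01]), 'qvel': array([-0.00083209, -0.00110532,  0.00056635, -0.00051501,  0.00057777,
        0.00078509]), 'joint_efforts': array([ 1.49166641e-03, -4.31238878e+01, -2.44227934e+01,  7.19159818e-02,
        5.57240762e-02, -1.14369861e-04]), 'tool_pos': array([0.16534678, 0.49787859, 0.24306518]), 'tool_rot': array([-3.14008061e+00, -2.28823968e-04,  2.82077568e+00]), 'contact_force': array([-0.77361937, -0.21776468,  0.01341249]), 'torque': array([-0.00490805, -0.00903518, -0.0029177 ]), 'opening': 0.09187697745143394}
top [[401.56592386   0.         309.9743371 ]
 [  0.         401.56592386 204.79850091]
 [  0.           0.           1.        ]] [[ 0.    -0.994  0.106  0.404]
 [-1.    -0.    -0.003  0.002]
 [ 0.004 -0.106 -0.994  1.029]
 [ 0.     0.     0.     1.   ]]
side [[382.26547582   0.         312.67688359]
 [  0.         382.26547582 197.04333299]
 [  0.           0.           1.        ]] [[ 1.     0.005 -0.003  0.498]
 [ 0.006 -0.5    0.866 -0.802]
 [ 0.003 -0.866 -0.5    0.524]
 [ 0.     0.     0.     1.   ]]
```

View pics/top0.png

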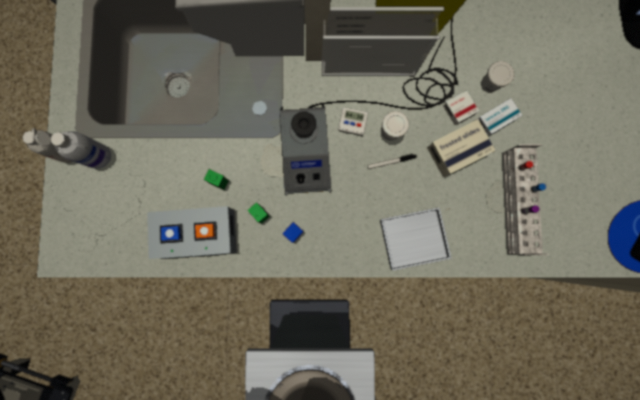

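View pics/side0.png

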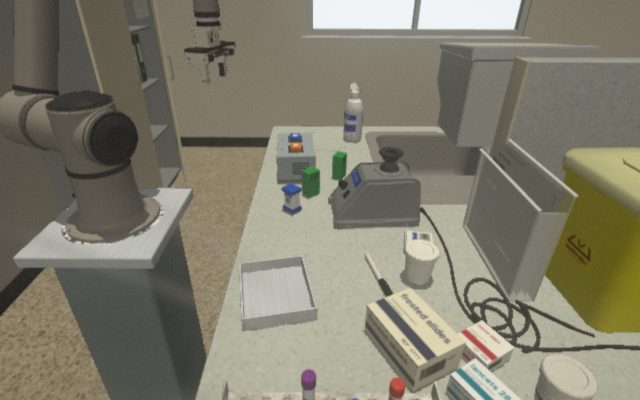

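Top view: dock spans (148–237, 207–258), with the blue cap at (171,233) and the orange cap at (205,231). The tray is at (415,239). Look-alikes are the green blocks at (215,179) and (259,213) and a loose blue cartridge at (292,232). Only the dock's orange cap fits the description. I'll measure it and crop it next.

```bash
cat > h.py <<'E'
import numpy as np,cv2
def onplane(r,uv,z):
    uv=np.atleast_2d(uv).astype(float);K=r["camera_matrix"];T=r["pose"]
    d=np.c_[(uv[:,0]-K[0,2])/K[0,0],(uv[:,1]-K[1,2])/K[1,1],np.ones(len(uv))]@T[:3,:3].T
    return T[:3,3]+d*((z-T[2,3])/d[:,2])[:,None]
def pts(r):
    v,u=np.mgrid[:400,:640];K=r["camera_matrix"];T=r["pose"];z=r["range_z"]
    p=np.stack([(u-K[0,2])/K[0,0]*z,(v-K[1,2])/K[1,1]*z,z],-1)@T[:3,:3].T+T[:3,3]
    p[z<=0]=np.nan
    return p
def mask(r,lo,hi):
    return cv2.inRange(cv2.cvtColor(r["pixels"],cv2.COLOR_BGR2HSV),lo,hi)
E
python3 - <<'E'
import pickle,cv2,numpy as np
from h import *
d=pickle.load(open("d0.pkl","rb"))
for n in("top","side"):
    r=d[n];P=pts(r)
    for c,lo,hi in(("orange",(5,150,100),(18,255,255)),("blue",(108,120,60),(125,255,255))):
        m=mask(r,lo,hi);
        for k in cv2.findContours(m,cv2.RETR_EXTERNAL,cv2.CHAIN_APPROX_NONE)[0]:
            if cv2.contourArea(k)<40: continue
            R=cv2.minAreaRect(k);x=np.zeros_like(m);cv2.drawContours(x,[k],-1,255,-1)
            print(n,c,np.round(R[0],1),np.round(R[1],1),R[2],np.nanmedian(P[x>0],0).round(4))
            if n=="top": 
                b=onplane(r,cv2.boxPoints(R),.096);print("  ctr",b.mean(0).round(4),np.round(b[:,:2],3).tolist())
r=d["top"];P=pts(r)
# dock top
for name,(u0,u1,v0,v1),(zl,zh) in(("dock",(135,250,190,270),(.075,.09)),("tray",(370,460,195,280),(.018,.035))):
    m=np.zeros((400,640),np.uint8);s=P[v0:v1,u0:u1,2];m[v0:v1,u0:u1]=((s>zl)&(s<zh))*255
    print(name,np.nanmedian(P[m>0],0))
    q=P[m>0][:,:2].astype(np.float32);R=cv2.minAreaRect(q);print(R)
    lo,hi=np.nanpercentile(P[v0:v1,u0:u1,2],[5,95]);print(lo,hi)
cv2.imwrite("pics/crop.png",np.hstack([cv2.resize(r["pixels"][190:280,140:260],None,fx=5,fy=5)]))
cv2.imwrite("pics/crop2.png",cv2.resize(r["pixels"][190:280,360:470],None,fx=5,fy=5))
cv2.imwrite("pics/crop3.png",cv2.resize(d["side"]["pixels"][120:220,260:380],None,fx=5,fy=5))
E
```

```text
top orange [203.5 230. ] [17. 14.] 0.0 [0.4444 0.2462 0.0952]
  ctr [0.4445 0.2455 0.096 ] [[0.428, 0.265], [0.461, 0.266], [0.461, 0.226], [0.428, 0.225]]
top blue [170. 233.] [14. 18.] 90.0 [0.4376 0.3239 0.0949]
  ctr [0.4376 0.3228 0.096 ] [[0.454, 0.344], [0.454, 0.303], [0.421, 0.301], [0.421, 0.343]]
top blue [292.5 232.5] [14.1 15.6] 45.0 [0.4411 0.0394 0.0654]
  ctr [0.4388 0.0392 0.096 ] [[0.438, 0.064], [0.463, 0.038], [0.44, 0.015], [0.415, 0.04]]
top blue [623.5 236. ] [70. 31.] 90.0 [ 0.4387 -0.8083  0.0025]
  ctr [ 0.4316 -0.7296  0.096 ] [[0.513, -0.7], [0.513, -0.773], [0.351, -0.759], [0.351, -0.687]]
top blue [306.5 163.8] [ 6.5 29.3] 86.18592071533203 [0.5978 0.008  0.1092]
  ctr [0.6007 0.007  0.096 ] [[0.606, 0.042], [0.611, -0.027], [0.595, -0.028], [0.591, 0.041]]
side blue [291. 188.] [15.2  8. ] 26.56505012512207 [0.4407 0.0375 0.0656]
dock [0.44036933 0.28568205 0.08282433]
((0.4431013762950897, 0.2614399194717407), (0.11036968231201172, 0.2422078251838684), 4.347512245178223)
-0.003838172624742664 0.08976586256955514
tray [ 0.42530719 -0.27347276  0.02639769]
((0.4277244806289673, -0.26382896304130554), (0.13008935749530792, 0.1510738581418991), 11.777862548828125)
-0.004584468696156074 0.023069957031490743
```

View pics/crop.png

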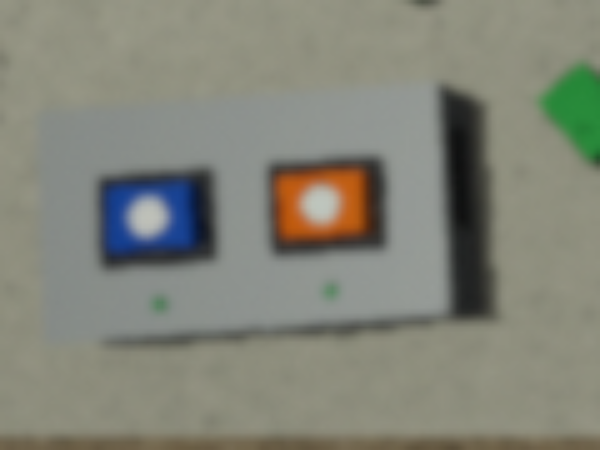

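View pics/crop2.png

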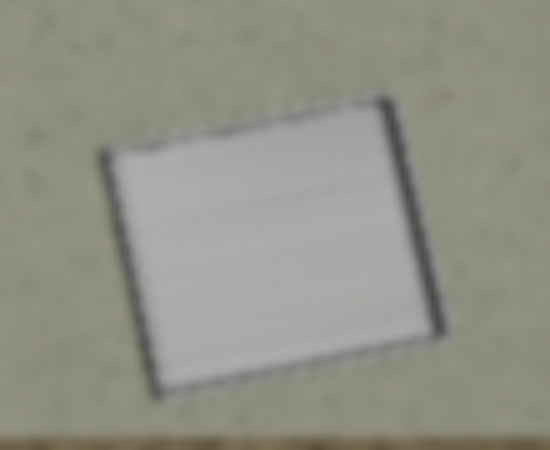

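The crop confirms the orange cap with its white mark at (204,231), in the right bay of the dock. It measures about (0.4445, 0.2455, 0.095), against an expected top height of 0.096. Dock yaw is about 0.08 and its top is at 0.083. I'll move over the cap with the jaws shut, stopping higher for a wrist check.

step_arm:
  series:
    - [0,0.93,-0.84,0,-1]
    - [0,0.93,-0.84,0,-1]
    - [0,0.93,-0.84,0,-1]
    - [0,0.93,-0.84,0,-1]
    - [0,0.93,-0.84,0,-1]
    - [0,0.93,-0.84,0,-1]
    - [0,0.93,-0.84,0,-1]
    - [0,0.93,-0.84,0,-1]
    - [0,0.93,-0.84,0,-1]
    - [0,0.93,-0.84,0,-1]
    - [0,0.93,-0.84,0,-1]
    - [0,0.93,-0.84,0,-1]
  squeeze: 20

```text
time: 1.3
tool_pos: [0.4452, 0.2452, 0.2434]
tool_rot: [-3.141, 0.0, 1.857]
contact_force: [-0.3, 0.7, 0.5]
opening: 0.002
```

step_arm:
  series:
    - [0,0,0,-0.5,-0.9]
    - [0,0,0,-0.5,-0.9]
    - [0,0,0,-0.5,-0.8]
    - [0,0,0,0,0]
    - [0,0,0,0,0]

```text
time: 1.8
tool_pos: [0.4444, 0.2463, 0.2062]
tool_rot: [-3.141, 0.0, 1.655]
contact_force: [0.2, -0.4, 0.6]
opening: 0.0006
```

```bash
python3 - <<'E'
from cell import sensors, vision
import cv2,numpy as np,pickle
from h import *
d={}
for n in("top","wrist"):
    r=vision.read_camera(n);d[n]=r;cv2.imwrite(f"pics/{n}1.png",r["pixels"])
pickle.dump(d,open("d1.pkl","wb"))
d0=pickle.load(open("d0.pkl","rb"))
s=sensors.observe();print({k:np.round(s[k],4) for k in("time","tool_pos","tool_rot","contact_force","opening","qpos")})
r=d["wrist"];P=pts(r)
m=mask(r,(5,150,80),(18,255,255))
for k in cv2.findContours(m,cv2.RETR_EXTERNAL,cv2.CHAIN_APPROX_NONE)[0]:
    if cv2.contourArea(k)<100: continue
    R=cv2.minAreaRect(k);b=onplane(r,cv2.boxPoints(R),.096);print(R,b.mean(0),np.round(b,3).tolist());print(np.nanmedian(P[m>0],0))
E
```

```text
{'time': np.float64(1.9), 'tool_pos': array([0.4448, 0.2464, 0.2069]), 'tool_rot': array([ 3.1406e+00, -3.0000e-04,  1.6543e+00]), 'contact_force': array([-0.4034, -0.2702,  0.192 ]), 'opening': np.float64(-0.0), 'qpos': array([ 0.3552,  0.3451,  1.6276, -0.    ,  1.1677,  0.2717])}
((316.5, 201.0), (54.0, 39.0), 90.0) [0.44474955 0.24833031 0.096     ] [[0.429, 0.268, 0.096], [0.457, 0.271, 0.096], [0.462, 0.228, 0.096], [0.431, 0.226, 0.096]]
[0.44453046 0.25312456 0.09687957]
```

View pics/wrist1.png

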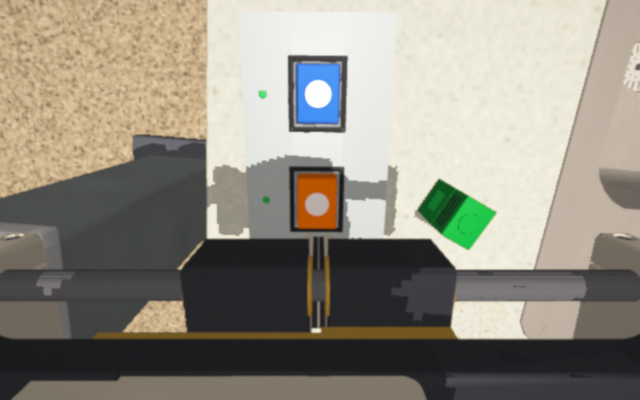

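The wrist view shows the orange cap at (317,203), centred under the shut fingers and square with the jaws; the blue cap is at (318,94). The wrist estimate (0.4447, 0.2483) agrees with the top view and the TCP within 2 mm. Descending to press.

step_arm:
  series:
    - [0,0,0,-0.8,0]
    - [0,0,0,-0.8,0]
    - [0,0,0,-0.8,0]
    - [0,0,0,-0.6,0]
    - [0,0,0,-0.4,0]
    - [0,0,0,0,0]

```text
time: 2.5
tool_pos: [0.4441, 0.2462, 0.1206]
tool_rot: [-3.14, 0.0, 1.653]
contact_force: [0.2, 1.2, 0.7]
opening: 0.0005
```

step_arm:
  series:
    - [0,0,0,-0.15,0]
    - [0,0,0,-0.15,0]
    - [0,0,0,-0.1,0]
    - [0,0,0,-0.1,0]
    - [0,0,0,0,0]

```text
time: 3.0
tool_pos: [0.4455, 0.2466, 0.11]
tool_rot: [3.139, -0.001, 1.653]
contact_force: [-0.8, -0.8, 8.0]
opening: 0.0007
```

step_arm:
  series:
    - [0,0,0,-0.1,0]
    - [0,0,0,-0.1,0]
    - [0,0,0,0,0]

```text
time: 3.3
tool_pos: [0.4457, 0.2466, 0.1052]
tool_rot: [3.138, -0.001, 1.653]
contact_force: [-0.5, -0.0, 8.5]
opening: 0.0001
```

step_arm:
  series:
    - [0,0,0,-0.06,0]
    - [0,0,0,0,0]

```text
time: 3.5
tool_pos: [0.446, 0.2467, 0.105]
tool_rot: [3.137, -0.001, 1.653]
contact_force: [-3.7, -1.9, 18.3]
opening: 0.0004
```

step_arm:
  series:
    - [0,0,0,-0.06,0]
    - [0,0,0,0,0]

```text
time: 3.7
tool_pos: [0.4461, 0.2467, 0.1048]
tool_rot: [3.136, -0.001, 1.653]
contact_force: [-6.8, -3.1, 31.0]
opening: 0.0005
```

The force climbs with no further travel, so this is the firm stop. Rising now: the released top will sit at about 0.122, so I'll bring the tips well above that.

step_arm:
  series:
    - [0,0,0,0.5,0]
    - [0,0,0,0.8,0]
    - [0,0,0,0.8,0]
    - [0,0,0,0.8,0]
    - [0,0,0,0.8,0]
    - [0.6,0,0,0,0]
    - [0.6,0,0,0,0]
    - [0.6,0,0,0,0]

```text
time: 4.5
tool_pos: [0.444, 0.246, 0.1922]
tool_rot: [-3.14, 0.0, 1.653]
contact_force: [-0.3, 0.7, 0.4]
opening: 0.02
```

```bash
python3 - <<'E'
from cell import sensors, vision
import cv2,numpy as np
from h import *
r=vision.read_camera("wrist");t=vision.read_camera("top")
s=sensors.observe();print({k:np.round(s[k],4) for k in("time","tool_pos","tool_rot","contact_force","opening")})
cv2.imwrite("pics/wrist2.png",r["pixels"])
for n,r in(("w",r),("t",t)):
  P=pts(r)
  for c,lo,hi in(("o",(5,150,60),(18,255,255)),("b",(105,120,60),(125,255,255))):
    m=mask(r,lo,hi)
    for k in cv2.findContours(m,cv2.RETR_EXTERNAL,cv2.CHAIN_APPROX_NONE)[0]:
      if cv2.contourArea(k)<60: continue
      x=np.zeros_like(m);cv2.drawContours(x,[k],-1,255,-1);q=P[x>0];R=cv2.minAreaRect(k)
      print(n,c,np.round(R[0]),np.nanmedian(q,0).round(4),onplane(r,R[0],.122).round(4))
E
```

```text
{'time': np.float64(4.6), 'tool_pos': array([0.444 , 0.246 , 0.1921]), 'tool_rot': array([-3.1397e+00,  6.0000e-04,  1.6528e+00]), 'contact_force': array([ 0.3132, -0.04  ,  0.8312]), 'opening': np.float64(0.028)}
w o [317. 214.] [0.4443 0.2507 0.1225] [[0.4441 0.2504 0.122 ]]
w b [318.  92.] [0.4389 0.3271 0.0971] [[0.4389 0.326  0.122 ]]
t o [206. 230.] [0.4456 0.2307 0.1197] [[0.4437 0.2333 0.122 ]]
t b [293. 232.] [0.4411 0.0393 0.0652] [[0.4384 0.0376 0.122 ]]
t b [624. 236.] [ 0.4387 -0.8083  0.0026] [[ 0.4301 -0.7091  0.122 ]]
t b [306. 164.] [0.598  0.008  0.1098] [[0.5955 0.0069 0.122 ]]
```

View pics/wrist2.png

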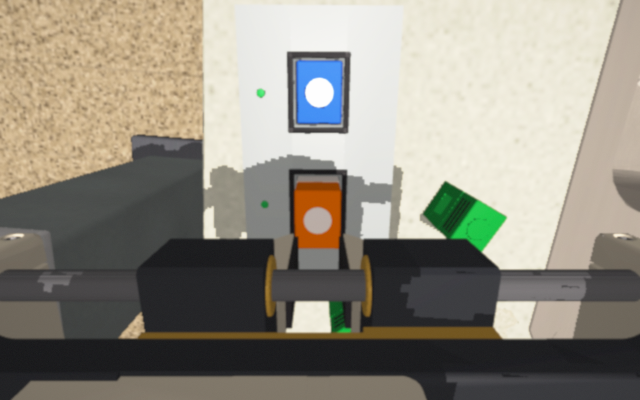

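The orange cap now sits at z = 0.1225, so it has sprung up as expected, while blue is still at 0.097. In the picture orange is at (317,214), between the opening fingers. I'll finish opening, descend and grip.

step_arm:
  series:
    - [0.65,0,0,0,0]
    - [0.65,0,0,0,0]
    - [0.65,0,0,0,0]
    - [0.65,0,0,0,0]

```text
time: 5.0
tool_pos: [0.4445, 0.2463, 0.1932]
tool_rot: [-3.142, 0.0, 1.653]
contact_force: [0.0, 0.4, -0.4]
opening: 0.0581
```

step_arm:
  series:
    - [0.65,0,0,-0.6,0]
    - [0.65,0,0,-0.7,0]
    - [0.65,0,0,-0.7,0]
    - [0.65,0,0,-0.7,0]
    - [0.65,0,0,-0.5,0]
    - [0.65,0,0,-0.2,0]
    - [0.65,0,0,0,0]

```text
time: 5.7
tool_pos: [0.4443, 0.2461, 0.1078]
tool_rot: [-3.141, 0.0, 1.653]
contact_force: [-0.0, -0.2, -0.2]
opening: 0.0598
```

step_arm:
  series:
    - [0.2,0,0,0,0]
    - [0.2,0,0,0,0]
    - [0.2,0,0,0,0]
    - [0.2,0,0,0,0]
    - [0.2,0,0,0,0]
    - [0.2,0,0,0,0]
  squeeze: 20

```text
time: 6.3
tool_pos: [0.4446, 0.2463, 0.1085]
tool_rot: [3.141, -0.0, 1.653]
contact_force: [-1.2, -0.3, 3.0]
opening: 0.03
```

Gripped at 30 mm, which matches the cartridge's width. Lifting straight out.

step_arm:
  series:
    - [0.2,0,0,0.3,0]
    - [0.2,0,0,0.6,0]
    - [0.2,0,0,0.6,0]
    - [0.2,0,0,0.6,0]
    - [0.2,0,0,0.6,0]
    - [0.2,0,0,0.5,0]
    - [0.2,0,0,0,0]
  squeeze: 25

```text
time: 7.0
tool_pos: [0.4454, 0.2466, 0.1901]
tool_rot: [3.138, -0.001, 1.653]
contact_force: [0.3, -0.0, -0.8]
opening: 0.0297
```

```bash
python3 - <<'E'
from cell import sensors, vision
import cv2,numpy as np
r=vision.read_camera("side");w=vision.read_camera("wrist")
cv2.imwrite("pics/s3.png",np.hstack([cv2.resize(r["pixels"][60:240,200:400],(400,360)),cv2.resize(w["pixels"],(400,360))]))
E
```

```text
(no output)
```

View pics/s3.png

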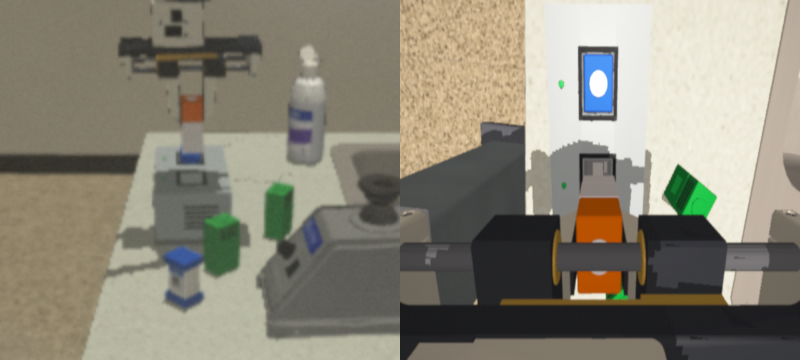

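The left (side) view shows the cartridge hanging upright in the jaws at (192,120), clear of the dock. The right (wrist) view shows its bay empty at (598,165) and blue still seated at (598,85). Moving to the tray.

step_arm:
  series:
    - [0.2,0,-0.5,0.2,0]
    - [0.2,0,-0.9,0.2,0]
    - [0.2,0,-1,0,0]
    - [0.2,0,-1,0,0]
    - [0.2,0,-1,0,0]
    - [0.2,0,-1,0,0]
    - [0.2,0,-1,0,0]
    - [0.2,0,-1,0,0]
    - [0.2,0,-1,0,0]
    - [0.2,0,-1,0,0]
    - [0.2,0,-1,0,0]
    - [0.2,0,-1,0,0]

```text
time: 8.3
tool_pos: [0.4437, -0.0403, 0.1979]
tool_rot: [-3.141, -0.0, 1.653]
contact_force: [-0.5, 0.1, -0.7]
opening: 0.03
```

step_arm:
  series:
    - [0.2,-0.1,-1,0,0]
    - [0.2,-0.1,-1,0,0]
    - [0.2,-0.1,-1,0,0]
    - [0.2,-0.1,-1,0,0]
    - [0.2,-0.1,-1,0,0]
    - [0.2,-0.1,-1,0,0]
    - [0.2,-0.1,-1,0,0]
    - [0.2,0,-1,0,0]
    - [0.2,0,-0.7,0,0]
    - [0.2,0,-0.3,0,0]
    - [0.2,0,0,0,0]
    - [0.2,0,0,0,0]

```text
time: 9.5
tool_pos: [0.4268, -0.263, 0.198]
tool_rot: [-3.141, -0.001, 1.653]
contact_force: [-0.5, 0.6, -0.5]
opening: 0.0298
```

```bash
python3 - <<'E'
from cell import sensors, vision
import cv2,numpy as np
r=vision.read_camera("side");w=vision.read_camera("wrist")
cv2.imwrite("pics/s4.png",np.hstack([r["pixels"][100:400,200:450],cv2.resize(w["pixels"],(480,300))]))
E
```

```text
(no output)
```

View pics/s4.png

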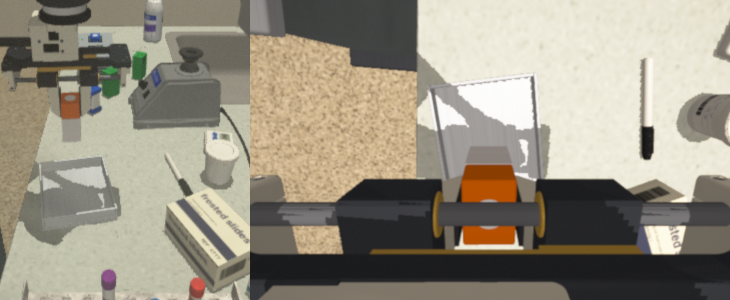

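The cartridge is at (488,205) in the wrist half and (70,105) in the side half, hanging over the tray. Lowering.

step_arm:
  series:
    - [0.2,0,0,-0.7,0]
    - [0.2,0,0,-0.9,0]
    - [0.2,0,0,-0.9,0]
    - [0.2,0,0,-0.9,0]
    - [0.2,0,0,-0.8,0]
    - [0.2,0,0,-0.5,0]
    - [0.2,0,0,-0.3,0]
    - [0.2,0,0,0,0]

```text
time: 10.4
tool_pos: [0.4268, -0.2629, 0.0726]
tool_rot: [-3.141, -0.001, 1.654]
contact_force: [-0.4, 0.3, -1.0]
opening: 0.03
```

step_arm:
  series:
    - [0.2,0,0,-0.12,0]
    - [0.2,0,0,-0.08,0]
    - [0.2,0,0,0,0]

```text
time: 10.7
tool_pos: [0.4271, -0.2638, 0.0685]
tool_rot: [3.141, 0.0, 1.653]
contact_force: [0.2, 0.7, -0.5]
opening: 0.0297
```

step_arm:
  series:
    - [0.2,0,0,-0.06,0]
    - [0.2,0,0,-0.06,0]
    - [0.2,0,0,0,0]

```text
time: 11.0
tool_pos: [0.4269, -0.2637, 0.0651]
tool_rot: [-3.142, -0.0, 1.653]
contact_force: [-0.6, -0.4, -1.5]
opening: 0.0298
```

step_arm:
  series:
    - [0.2,0,0,-0.04,0]
    - [0.2,0,0,0,0]

```text
time: 11.2
tool_pos: [0.427, -0.2638, 0.0645]
tool_rot: [3.141, 0.0, 1.653]
contact_force: [-1.1, 0.8, 3.9]
opening: 0.03
```

The force of 3.9 N at TCP 0.0645 matches the expected floor contact (about 0.064). Releasing and rising.

step_arm:
  series:
    - [0.4,0,0,0,0]
    - [0.6,0,0,0,0]
    - [0.6,0,0,0,0]
    - [0.6,0,0,0,0]
    - [0.6,0,0,0,0]

```text
time: 11.7
tool_pos: [0.4271, -0.2638, 0.0642]
tool_rot: [3.142, 0.0, 1.653]
contact_force: [-0.6, -0.1, 0.5]
opening: 0.055
```

step_arm:
  series:
    - [0.6,0,0,0.3,0]
    - [0.6,0,0,0.6,0]
    - [0.6,0,0,0.8,0]
    - [0.6,0,0,1,0]
    - [0.6,0,0,1,0]
    - [0.6,0,0,1,0]
    - [0.6,0,0,1,0]
    - [0.6,0,0,0,0]
    - [0.6,0,0,0,0]

```text
time: 12.6
tool_pos: [0.427, -0.2637, 0.2072]
tool_rot: [3.141, 0.001, 1.653]
contact_force: [-0.2, -0.0, -0.2]
opening: 0.0551
```

```bash
python3 - <<'E'
from cell import sensors, vision
import cv2,numpy as np
from h import *
w=vision.read_camera("wrist");r=vision.read_camera("side");t=vision.read_camera("top")
cv2.imwrite("pics/s5.png",np.hstack([r["pixels"][100:400,200:450],cv2.resize(w["pixels"],(480,300))]))
s=sensors.observe();print({k:np.round(s[k],4) for k in("time","tool_pos","contact_force","opening")})
for n,r in(("w",w),("s",r),("t",t)):
  P=pts(r)
  for c,lo,hi in(("o",(5,150,60),(18,255,255)),("b",(105,120,60),(125,255,255))):
    m=mask(r,lo,hi)
    for k in cv2.findContours(m,cv2.RETR_EXTERNAL,cv2.CHAIN_APPROX_NONE)[0]:
      if cv2.contourArea(k)<30: continue
      x=np.zeros_like(m);cv2.drawContours(x,[k],-1,255,-1);q=P[x>0]
      print(n,c,np.round(cv2.minAreaRect(k)[0]),np.nanmedian(q,0).round(4),np.nanpercentile(q[:,2],98).round(4))
E
```

```text
{'time': np.float64(12.75), 'tool_pos': array([ 0.4265, -0.2633,  0.2057]), 'contact_force': array([ 0.1467, -0.1643, -0.124 ]), 'opening': np.float64(0.0553)}
w o [318. 194.] [ 0.4279 -0.2604  0.0785] 0.0801
t o [420. 238.] [ 0.4265 -0.2609  0.0773] 0.0807
t b [170. 233.] [0.4376 0.3237 0.0951] 0.0988
t b [293. 232.] [0.4411 0.0394 0.0655] 0.0689
t b [624. 236.] [ 0.4386 -0.808   0.0026] 0.0069
t b [306. 164.] [0.5982 0.008  0.1092] 0.1187
```

View pics/s5.png

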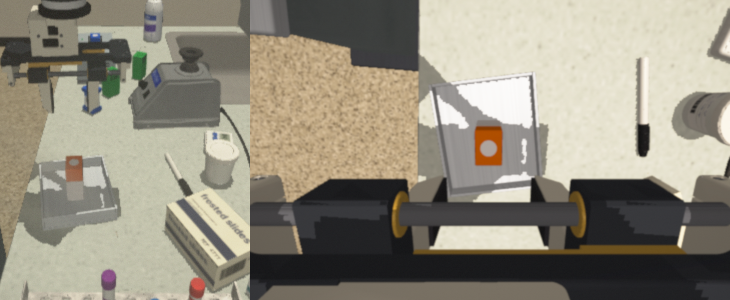

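The orange cartridge stands upright mid-tray, at (488,147) in the wrist half and (74,178) in the side half. Its top is at 0.078, exactly tray floor plus 74 mm. Blue is unchanged from the start at (0.4376, 0.3237, 0.0951), and the gripper is clear.

```bash
python3 -c "
from cell import hand_in
print(hand_in())"
```

```text
the job is handed in; nothing more can be done
None
```

The spent orange cartridge is out of the dock and standing upright near the middle of the tray. I handed the job in at about 12.8 s; no verdict was reported.

I pressed the cap with shut fingers to the firm stop (about 31 N) and raised the arm, and the cartridge sprang up to a top height of 0.1225 m. I then gripped it across its 30 mm width, lifted it out, set it on the tray floor and backed off.

- **Orange cartridge:** top at 0.078 m, which is the tray floor plus its 74 mm height; about (0.427, -0.261), within about 3 mm of the tray centre.
- **Blue cartridge:** unchanged within 1 mm in the top view, still latched.
- **Gripper:** clear above the tray, with contact force near zero.

No check failed. The wrist and top views differed by about 2–3 mm in y on the orange cap, about the 2 mm calibration tolerance. The final side view gave no colour reading of the caps, so I judged upright by eye there and by the measured top height.

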